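# Lock the fence and hold the joiner's reset

### The arm

A 6-joint arm with a two-finger parallel gripper is mounted at the origin on the work surface. World frame = base frame: x ahead of the robot, y to its left, z up, the work surface at z = 0. Lengths are in m, angles in rad, forces in N, time in s.
With the tool pointing down it reaches from about 0.35 to 0.975 m from the base axis. Payload 4.9 kg.
Tool frame: the origin (TCP) lies between the finger pads; the fingertips stand 19 mm ahead of it and the grasp point (between the pads) is the TCP; z points along the fingers, y is the direction in which the jaws open and shut (so a half turn about z gives the same grasp; the last joint's range is limited). The gripper opens to 85 mm and grips with 20 to 120 N. Pads are 22 mm wide; open, the fingers measure 114 mm over their backs; the gripper's body (76 mm by 85 mm) begins 54 mm behind the grasp point. The pads swing forward as they close: fully open they stand 13 mm farther back than shut.
Start: joints at [-1.327, 0.053, 1.613, -0, 1.476, -0.119], TCP at [0.222, -0.584, 0.25] pointing down, gripper open.
Joint ranges: [-3.01, 3.01], [-1.01, 2.22], [0.06, 2.58], [-1.02, 4.17], [0.09, 2.62], [-3.14, 3.14]. Speed limits (rad/s): [2.57, 2.57, 3.14, 3.14, 3.14, 3.14].

### API

Orientations are given as a unit quaternion [w, x, y, z].
In Python, from plant import state, grab_frame, calibration, job_done gives the robot as it stands. The module is installed in compiled form; this text tells all that it offers.
- The arm moves only by the tool servo_tool, never from a script. Its argument "deltas" is a list that holds one entry, the list of rows, each a list of 5 numbers: the finger opening in mm, from 0 to 85.4, then the shift along the world's x, y, z in mm, then the turn about the world's z in units of 6 degrees (1.0 is 6 degrees). A call has 1 to 5 rows; each row is the pose to reach, as a shift and turn from the pose commanded when the call began; what a row does not reach only later rows make up. A row lasts 1/8 s, in which the tool goes at most 62.5 mm and 10.7 degrees, less where a joint would pass 70% of its speed; a pose out of reach is approached as far as the arm can. A call with a gripper value outside its range is refused whole. The fingers move at their own pace and stop on an object; the grip force is fixed at half the most. Time passes only in rows, so rows that repeat a pose let the fingers close. It gives the time, the measured TCP pose, the force and the opening at its end, in the units of the state.
- state(): the state, without advancing time (a new reading comes with each control period).
- grab_frame(name): name is "scene" or "side" or "wrist"; returns the picture (480x640x3 uint8, red, green, blue); there is no depth.
- calibration(name): a dict with "intrinsics" (3x3 intrinsics, pixels), "k1" (the pictures are not rectified: a ray, as slopes to the right and down, at radius r is drawn at 1 + k1 r^2 times it, then the intrinsics apply), "world_from_camera" (4x4, takes a point from camera to world coordinates). Camera axes: x right, y down, z forward; pixel columns grow to the right and rows downward; lengths in m; the calibration is good to about 2 mm. A picture is of the moment at which its call begins: read the wrist's pose just before it. calibration takes no time and is no camera call; for the wrist camera it gives the pose at the moment of the call.
- job_done(): hands the job in, once; it reports no verdict.
The state is a dict: "time": time; "joint_pos": joint angles; "joint_vel": joint speeds; "joint_efforts": joint torques, N m; "tool_pos": TCP position; "tool_rot": TCP orientation; "contact_force": force on the tool from outside, world axes, zero at the start; "ft_torque": the same for the moment, N m; "gripper_width": opening from 0.0 (shut) to 1.0 (fully open).
Only numpy, scipy, OpenCV 4.12 (cv2) and the standard library are available. Lean on these libraries where they do the work, as an engineer would, in place of code of your own. Each camera call takes 0.05 s, during which the arm holds its last target.

### The job

The frame-corner joiner has tripped because its fence came unlocked. First push the fence's cam lever over, away from the robot and all the way down, without sliding the fence along; only then lift the stylus out of its wooden block, reach its tip down through the round hole in the top of the control box and press the recessed reset button fully down. Finish while holding: the gripper keeps hold of the stylus and the button stays down; leave the other things on the table where they are.

Things in the scene. Friction and masses are not known exactly. Their poses are not given: they have to be found in the camera images.
- joiner: frame-corner joiner, fixed to the table: grey bed plate 180 (x) by 220 (y) by 30 mm high with a small brass frame corner and a 52 mm high dark stop along its far edge. Origin: centre of its underside on the table; its x axis points away from the robot (yaw up to 0.25 rad either way), z up.
- fence (a joint): slide of the aluminium fence along the joiner's y axis, m, -0.045 to 0.045; stiff (7 N of friction). The fence is a block 64 by 54 mm whose top is 76 mm above the table, with a jaw reaching 115 mm from its centre towards the joiner's +x, top 62 mm above the table, and two ears carrying the lever pivot. It is set to size: not to be slid.
- cam_lever (a joint): angle of the cam lever on the fence, rad: 0 = standing straight up, 1.4 = down flat pointing along the joiner's +x (locked). Its hinge is parallel to the joiner's y axis; it stays where it is left; about 0.09 N m turns it. The fence keeps its stiff slide feel whatever the lever's angle.
- lever_pivot (a point): the lever's hinge axis, mid-way between the ears, 95 mm above the table; its axes are parallel to the joiner's.
- lever_ball (a point): centre of the black ball (24 mm across) at the lever's end, 85 mm from the pivot; the lever's bar is steel, 10 mm thick and 14 mm wide. Its z axis points outward along the lever.
- control_box: control box, fixed to the table: grey-topped, 140 (x) by 110 (y) by 75 mm high, with a round black knob (32 mm wide, 18 mm high) and a low amber lamp on the far half of its top and, on the near half, one plain round hole. Origin: centre of its underside; z up, yaw up to 0.4 rad.
- reset_hole (a point): centre of the mouth of the 18 mm round hole, level with the box's top (75 mm above the table), 25 mm from the top's centre towards the robot (the box's -x). The hole goes straight down; the button's top lies 27 mm below the mouth.
- reset_button (a joint): how far the white reset button (17 mm across, at the bottom of the hole) is pressed straight down, m: 0 = up, 0.005 = fully down; spring about 1 N at first and 4.6 N fully down; it springs back.
- stylus_block: fixed wooden block 64 by 64 by 62 mm high with a 12 mm hole in the middle of its top, right through, in which the stylus stands. Origin: centre of its underside.
- stylus: loose steel-and-wood stylus, 137 mm long, 50 to 95 g, standing upright in the block: steel rod 8 mm across and 60 mm long at the bottom, then a steel collar 26 mm across and 5 mm thick, then a round wooden handle 18 mm across and 72 mm long on top. Origin: centre of the rod's lower end; z along the stylus towards the handle. In the block its lower end is 2 mm above the table and its collar rests on the block.
- stylus_tip (a point): the lower end of the stylus's rod, on its axis.
- stylus_handle (a point): point on the stylus's axis in its wooden handle, 105 mm above the tip; a good place to grip (32 mm of handle above it, 40 mm below it to the collar).
- tape_roll: bystander: empty brown tape core standing on end, 90 mm across, 48 mm high. Origin: centre of its underside.
- picture_frame: bystander: brass picture frame lying flat, 150 by 120 by 14 mm. Origin: centre of its underside.
- glue_jar: bystander: white jar, 56 mm across, 75 mm high. Origin: centre of its underside.
- mug: bystander: white mug, 76 mm across, 90 mm high. Origin: centre of its underside.
- knife: bystander: red box knife lying flat, about 140 by 22 by 12 mm. Origin: centre of its handle's underside.
- screwdriver: bystander: screwdriver lying flat, about 200 mm long, 26 mm high. Origin: on the table under its middle.

How it is judged:
By the outcome, as a careful person would: the job done as asked, in the order asked, and still so for the second after the job is handed in, while the arm keeps its last pose, push and grip.
It also fails if it takes over 58 s, if anything falls off the work surface, if the arm or the gripper's body presses on something with over 40 N, if the wrist force passes 120 N, or if a joint passes its speed limit or range.

## Working session

There is one attempt and no reset: what is moved stays moved. The work goes in short steps, Python scripts to look and compute and a tool call to move; the robot and the scene stay as the last step left them, time stands still between calls to the robot, and variables do not carry over. Pictures are saved under pics/ and viewed, and the job is handed in when it is done.

Besides the shell and the picture viewer there is one more tool, called after "Request:" as name(argument=value, ...) on one line, values as JSON. servo_tool: Moves the arm, as the interface text tells. Its arguments: {"type":"object","properties":{"deltas":{"type":"array","items":{"type":"array","items":{"type":"array","items":{"type":"number"}}}}},"required":["deltas"]}

```bash
mkdir -p pics
cat > h.py <<'E'
import numpy as np, cv2
from plant import state, grab_frame, calibration, job_done
def save(n,img): cv2.imwrite('pics/'+n+'.png',cv2.cvtColor(img,cv2.COLOR_RGB2BGR))
def ray(c,u,v):
    K=np.array(c["intrinsics"]);T=np.array(c["world_from_camera"]);k=c["k1"]
    d=np.array([(u-K[0,2])/K[0,0],(v-K[1,2])/K[1,1]]);s=d.copy()
    for _ in range(20): s=d/(1+k*(s@s))
    r=T[:3,:3]@np.array([s[0],s[1],1.]);return T[:3,3],r/np.linalg.norm(r)
def plane(c,u,v,z):
    o,r=ray(c,u,v);return o+r*(z-o[2])/r[2]
def proj(c,p):
    K=np.array(c["intrinsics"]);T=np.array(c["world_from_camera"]);k=c["k1"]
    q=T[:3,:3].T@(np.array(p)-T[:3,3]);s=q[:2]/q[2];s=s*(1+k*(s@s));return K[0,0]*s[0]+K[0,2],K[1,1]*s[1]+K[1,2]
def tri(rs):
    A=np.zeros((3,3));b=np.zeros(3)
    for o,r in rs:
        P=np.eye(3)-np.outer(r,r);A+=P;b+=P@o
    p=np.linalg.solve(A,b);return p,[np.linalg.norm((np.eye(3)-np.outer(r,r))@(p-o)) for o,r in rs]
E
python3 - <<'E'
from h import *
for n in ("scene","side","wrist"):
    c=calibration(n);save(n+"0",grab_frame(n));print(n,np.round(c["world_from_camera"],3).tolist(),c["intrinsics"],c["k1"])
s=state();print(s)
E
```

```text
scene [[0.686, 0.413, -0.599, 1.158], [0.727, -0.362, 0.583, -0.539], [0.024, -0.836, -0.549, 0.68], [0.0, 0.0, 0.0, 1.0]] [[437.21838568   0.         320.45938928]
 [  0.         437.21838568 236.10395535]
 [  0.           0.           1.        ]] 0.017048367249387745
side [[-0.817, -0.34, 0.466, -0.014], [-0.577, 0.494, -0.651, 0.85], [-0.009, -0.8, -0.599, 0.857], [0.0, 0.0, 0.0, 1.0]] [[571.54522166   0.         330.57601001]
 [  0.         571.54522166 238.03470553]
 [  0.           0.           1.        ]] -0.004879918357538165
wrist [[0.355, -0.896, -0.267, 0.291], [-0.935, -0.341, -0.101, -0.559], [-0.001, 0.285, -0.958, 0.373], [0.0, 0.0, 0.0, 1.0]] [[365.10528582   0.         316.82016645]
 [  0.         365.10528582 243.06810763]
 [  0.           0.           1.        ]] -0.07368863466026476
{'time': 0.15, 'joint_pos': array([-1.32700142e+00,  5.32342349e-02,  1.61394581e+00, -2.34501702e-06,
        1.47597212e+00, -1.18998381e-01]), 'joint_vel': array([-0.00078429, -0.00234217, -0.00500391, -0.00076573, -0.00178666,
        0.00032517]), 'joint_efforts': array([ 6.27516583e-04, -3.94239986e+01, -3.70723164e+01, -8.25805932e-05,
        4.65551246e-03, -3.61424384e-06]), 'tool_pos': array([ 0.22169941, -0.58389269,  0.24934699]), 'tool_rot': array([-7.78165608e-04,  9.83592374e-01,  1.80403532e-01, -4.97887285e-05]), 'contact_force': array([-0.124633  , -0.23384846,  0.57382058]), 'ft_torque': array([-0.02621835, -0.0081304 , -0.03355987]), 'gripper_width': 0.998403463989727}
```

View pics/scene0.png

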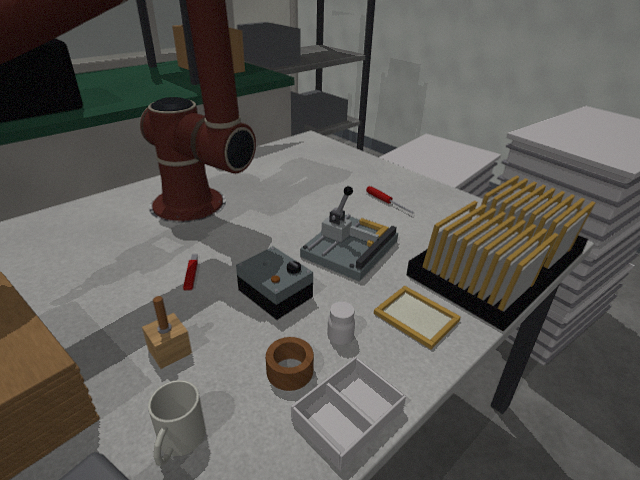

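View pics/side0.png

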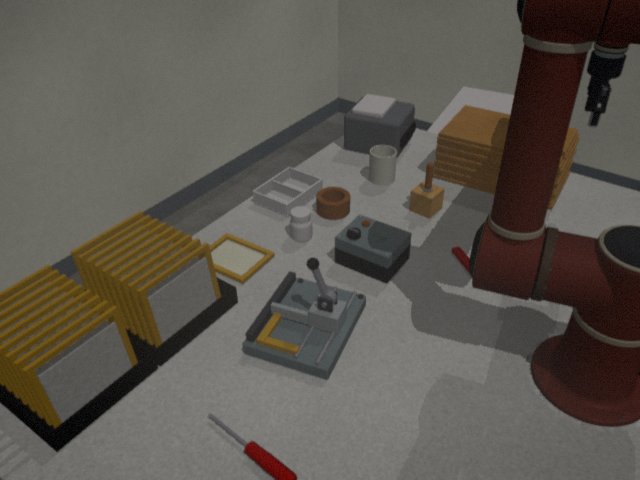

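View pics/wrist0.png

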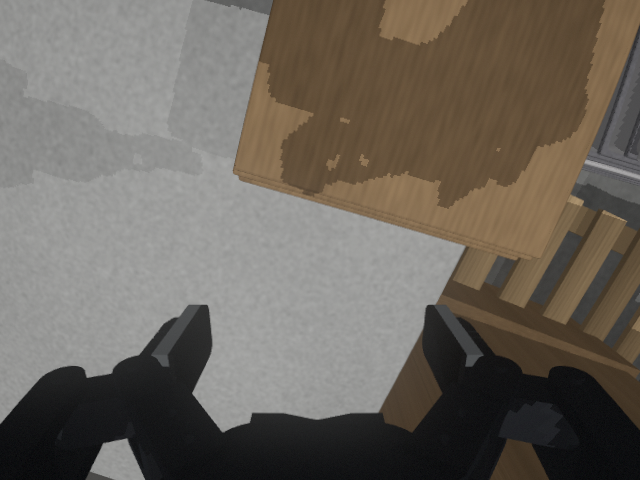

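Scene view: lever ball at about (348,190), joiner at (350,245), box top at (275,265) with the hole near (266,264), and the stylus handle's top at (159,300). In the side view the ball is at (313,264) and the handle's top at (430,167). The wrist view shows only a wooden stack. I'll zoom in next.

Run:
```python
import cv2,numpy as np
a=cv2.imread('pics/scene0.png');b=cv2.imread('pics/side0.png')
def cr(i,x,y,w,h,k):return cv2.resize(i[y:y+h,x:x+w],None,fx=k,fy=k,interpolation=cv2.INTER_CUBIC)
cv2.imwrite('pics/c1.png',np.vstack([np.hstack([cr(a,230,180,100,75,4)*0+cr(a,225,240,100,75,4),cr(a,300,180,100,75,4)+0]),np.hstack([cr(b,325,205,100,75,4),cr(b,250,250,100,75,4)])]))
cv2.imwrite('pics/c2.png',np.hstack([cr(a,130,285,75,100,5),cr(b,395,150,75,100,5)]))
```

```text
(no output)
```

View pics/c1.png

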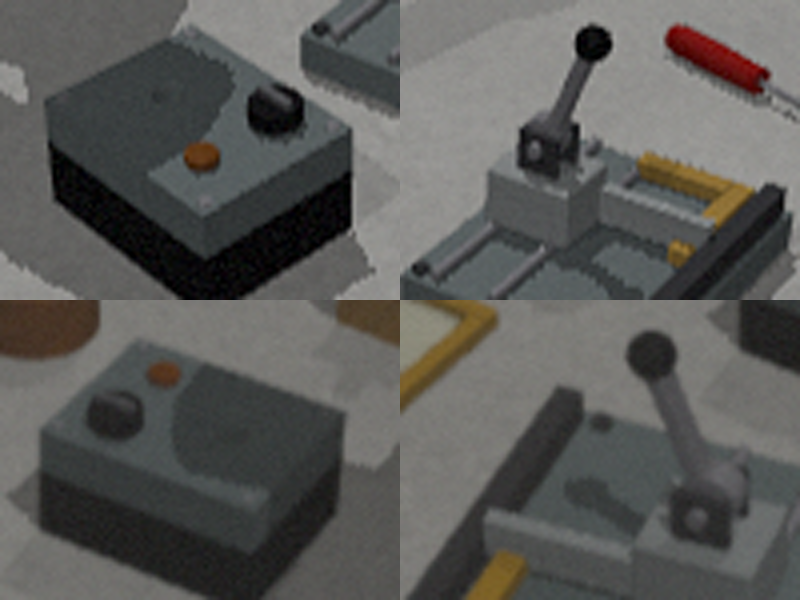

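View pics/c2.png

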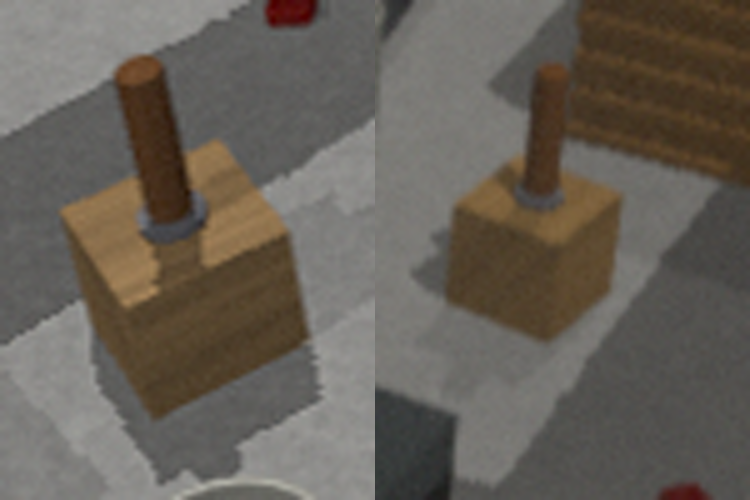

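```bash
python3 - <<'E'
from h import *
a=calibration("scene");b=calibration("side")
P=lambda n,x:print(n,np.round(x,4).tolist())
h1=plane(a,265,263.75,.075);h2=plane(b,383,238.75,.075);P('hole',h1);P('hole side',h2)
for q in [(237,265),(271.25,248),(313,272.5),(276.25,293)]: P('boxS',plane(a,*q,.075))
for q in [(335,238),(360,215.5),(410.75,233),(392,252.5)]: P('boxD',plane(b,*q,.075))
p,e=tri([ray(a,348.25,190.75),ray(b,313,263.25)]);P('ball',p);print(e)
P('st top',plane(a,158,298.6,.139));P('st top side',plane(b,430.2,164,.139))
P('collar',plane(a,164.6,328,.0645));P('collar side',plane(b,428,189,.0645))
print(tri([ray(a,158,298.6),ray(b,430.2,164)]))
P('ear-y?',plane(a,333.75,218,.095));P('ear+y',plane(b,324.25,305,.095))
E
python3 - <<'E'
import cv2,numpy as np
a=cv2.imread('pics/scene0.png');b=cv2.imread('pics/side0.png')
def cr(i,x,y,w,h,k):return cv2.resize(i[y:y+h,x:x+w],None,fx=k,fy=k,interpolation=cv2.INTER_CUBIC)
cv2.imwrite('pics/c3.png',np.hstack([cr(a,295,180,110,130,3.6),cr(b,240,250,130,130,3.6)]))
E
```

```text
hole [0.4977, -0.0705, 0.075]
hole side [0.4943, -0.0649, 0.075]
boxS [0.4595, -0.1207, 0.075]
boxS [0.4574, -0.0209, 0.075]
boxS [0.5945, -0.0102, 0.075]
boxS [0.5945, -0.1148, 0.075]
boxD [0.5859, -0.0052, 0.075]
boxD [0.588, -0.1135, 0.075]
boxD [0.4531, -0.1201, 0.075]
boxD [0.4519, -0.0328, 0.075]
ball [0.4997, 0.1929, 0.1741]
[np.float64(0.0015878859704647088), np.float64(0.0015878859704646527)]
st top [0.5229, -0.3294, 0.139]
st top side [0.5172, -0.3278, 0.139]
collar [0.5224, -0.3298, 0.0645]
collar side [0.5163, -0.329, 0.0645]
(array([ 0.51900673, -0.32916216,  0.13701554]), [np.float64(0.001295052351536746), np.float64(0.0012950523515368488)])
ear-y? [0.4798, 0.168, 0.095]
ear+y [0.4645, 0.2048, 0.095]
```

View pics/c3.png

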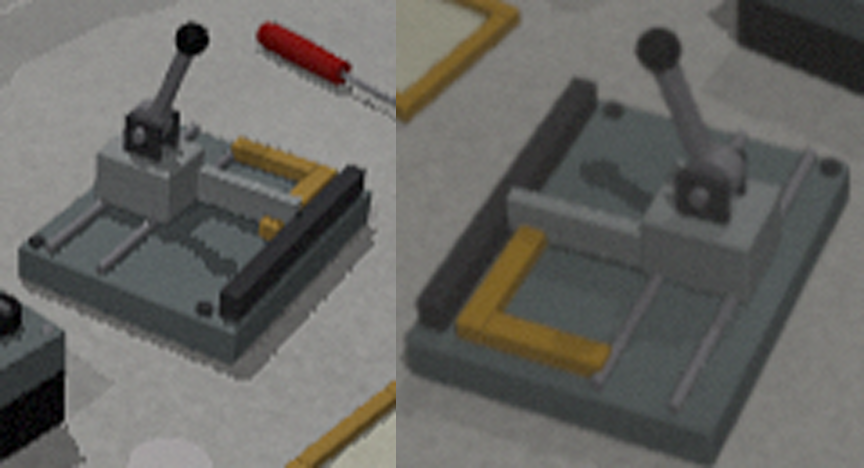

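Run:
```python
from h import *
a=calibration("scene");b=calibration("side")
P=lambda n,x:print(n,np.round(x,4).tolist())
S=lambda x,y:(295+x/3.6,180+y/3.6)
D=lambda x,y:(240+(x-396)/3.6,250+y/3.6)
for q in [(20,250),(236,335),(370,190)]:P('plS',plane(a,*S(*q),.03))
for q in [(850,170),(716,430),(408,340)]:P('plD',plane(b,*D(*q),.03))
for q in [(97,150),(178,185),(203,152)]:P('blkS',plane(a,*S(*q),.076))
for q in [(643,232),(745,252),(780,185)]:P('blkD',plane(b,*D(*q),.076))
P('jawS near/far',plane(a,*S(205,170),.062));P('jaw',plane(a,*S(300,205),.062))
P('jawD',plane(b,*D(510,192),.062));P('jawD',plane(b,*D(640,228),.062))
```

```text
plS [0.4603, 0.0702, 0.03]
plS [0.6302, 0.1134, 0.03]
plS [0.5773, 0.3242, 0.03]
plD [0.4463, 0.08, 0.03]
plD [0.3979, 0.2844, 0.03]
plD [0.5698, 0.3287, 0.03]
blkS [0.4506, 0.1539, 0.076]
blkS [0.5234, 0.1645, 0.076]
blkS [0.5041, 0.211, 0.076]
blkD [0.4859, 0.2274, 0.076]
blkD [0.4323, 0.2085, 0.076]
blkD [0.4459, 0.155, 0.076]
jawS near/far [0.5075, 0.2108, 0.062]
jaw [0.585, 0.2278, 0.062]
jawD [0.5752, 0.2334, 0.062]
jawD [0.4981, 0.2147, 0.062]
```

Request:
servo_tool(deltas=[[[85,50,45,0,0],[85,100,90,0,0],[85,150,135,0,0],[85,200,180,0,0],[85,240,215,0,0]]])

```text
time: 0.78
tool_pos: [0.4557, -0.374, 0.2501]
tool_rot: [-0.0, 0.984, 0.18, -0.0]
contact_force: [0.8, 0.3, 0.7]
gripper_width: 0.995
```

Run:
```python
from h import *
import json
c=calibration("wrist");print(state()["tool_pos"]);save("w1",grab_frame("wrist"));json.dump({k:np.array(v).tolist() for k,v in c.items()},open('w1.json','w'))
```

```text
[ 0.4556514  -0.37404947  0.2500579 ]
```

View pics/w1.png

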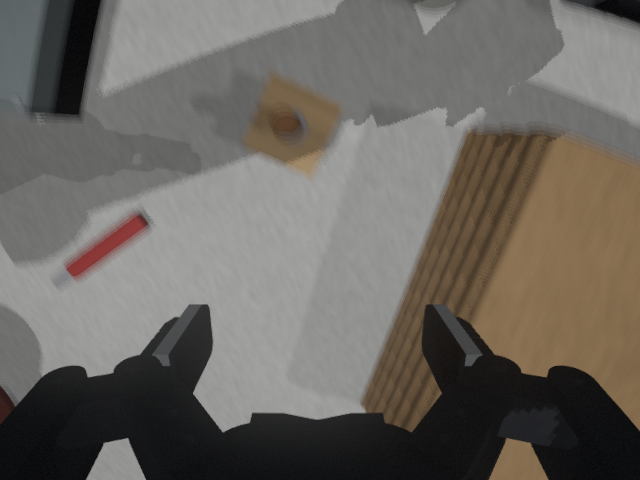

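The stylus's top is at about (286,122), blurred because the arm was still settling. I'll go on to the box and let the arm settle before the next picture.

Request:
servo_tool(deltas=[[[85,0,60,0,0],[85,0,120,0,0],[85,0,180,0,0],[85,0,230,0,0],[85,0,260,0,0]]])

```text
time: 1.45
tool_pos: [0.454, -0.1137, 0.25]
tool_rot: [-0.0, 0.983, 0.181, -0.0]
contact_force: [0.0, -0.5, 0.5]
gripper_width: 0.997
```

Request:
servo_tool(deltas=[[[85,0,0,0,0],[85,0,0,0,0]]])

```text
time: 1.7
tool_pos: [0.4544, -0.1163, 0.2502]
tool_rot: [0.0, 0.984, 0.18, -0.0]
contact_force: [-0.5, -0.6, -0.9]
gripper_width: 0.993
```

Run:
```python
from h import *
import json
c=json.load(open('w1.json'));print('stylus top',plane(c,286,122,.139))
c=calibration("wrist");print(state()["tool_pos"]);save("w2",grab_frame("wrist"));json.dump({k:np.array(v).tolist() for k,v in c.items()},open('w2.json','w'))
```

```text
stylus top [ 0.52529161 -0.3285005   0.139     ]
[ 0.4544489  -0.11631424  0.25021542]
```

View pics/w2.png

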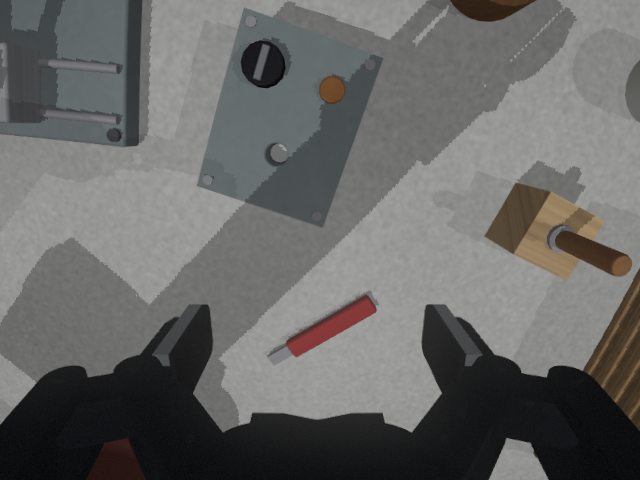

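Run:
```python
from h import *
import json
c=json.load(open('w2.json'))
for n,q,z in [('hole',(278,153),.075),('stylus top',(621,265),.139),('collar',(562,238),.0645),('blk',(516,184),.062),('blk',(603,220),.062),('blk',(568,277),.062),('bl',(548,192),.062)]+[('box',q,.075) for q in [(246,9),(382,58),(322,226),(198,185)]]: print(n,np.round(plane(c,*q,z),4))
im=cv2.imread('pics/w2.png');cv2.imwrite('pics/c4.png',cv2.resize(im[120:190,230:330],None,fx=8,fy=8,interpolation=cv2.INTER_CUBIC))
```

```text
hole [ 0.4995 -0.0673  0.075 ]
stylus top [ 0.521  -0.3289  0.139 ]
collar [ 0.5214 -0.3319  0.0645]
blk [ 0.5485 -0.2677  0.062 ]
blk [ 0.551  -0.3631  0.062 ]
blk [ 0.4902 -0.3608  0.062 ]
bl [ 0.5533 -0.2988  0.062 ]
box [ 0.5905 -0.01    0.075 ]
box [ 0.5944 -0.1172  0.075 ]
box [ 0.4559 -0.1218  0.075 ]
box [ 0.4522 -0.0139  0.075 ]
```

View pics/c4.png

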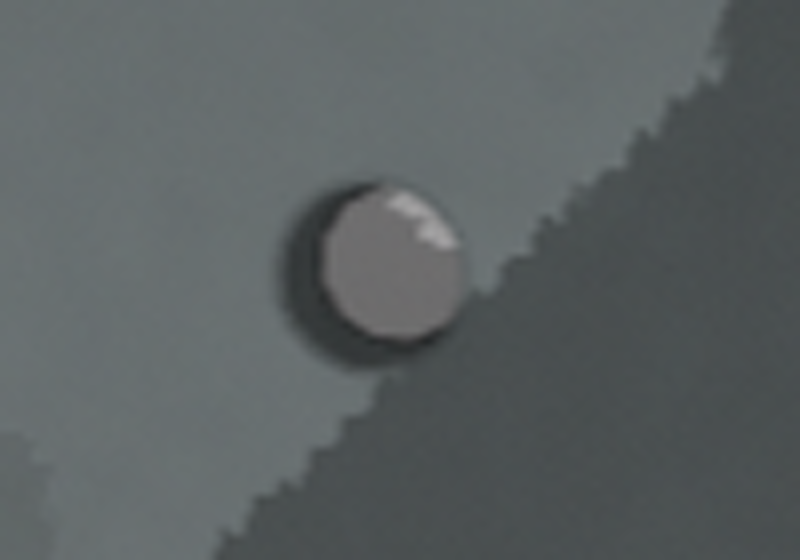

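Request:
servo_tool(deltas=[[[0,-10,60,0,-0.5],[0,-30,120,0,-1],[0,-40,170,0,-1],[0,-50,220,0,-1],[0,-50,240,0,-1]]])

```text
time: 2.38
tool_pos: [0.4043, 0.1254, 0.2504]
tool_rot: [-0.0, 0.992, 0.129, 0.0]
contact_force: [1.1, -0.6, 0.5]
gripper_width: -0.002
```

Request:
servo_tool(deltas=[[[0,0,0,0,0],[0,0,0,0,0]]])

```text
time: 2.62
tool_pos: [0.4049, 0.1232, 0.2502]
tool_rot: [0.0, 0.992, 0.128, -0.0]
contact_force: [0.1, 0.7, 0.7]
gripper_width: 0.002
```

Run:
```python
from h import *
import json
c=calibration("wrist");print(state()["tool_pos"]);save("w3",grab_frame("wrist"));json.dump({k:np.array(v).tolist() for k,v in c.items()},open('w3.json','w'))
```

```text
[0.40489581 0.12320295 0.25020839]
```

View pics/w3.png

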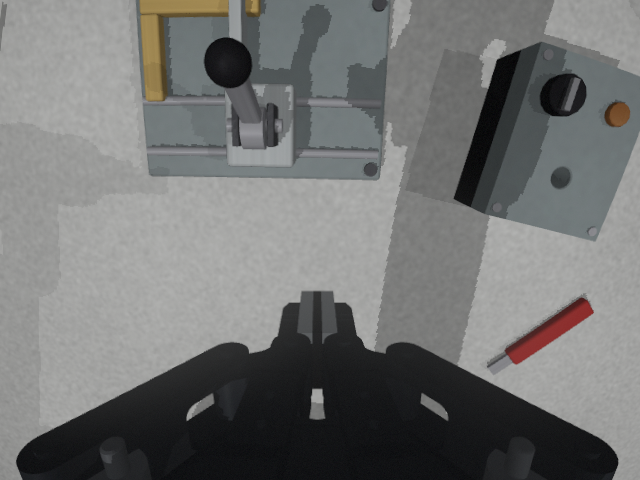

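Wrist view: ball at (228,62), the lever's hinge between the ears at (256,125), joiner plate edges aligned with the picture to within a few degrees, and the hole mouth at (561,177).

Run:
```python
from h import *
import json
c=json.load(open('w3.json'));c2=json.load(open('w2.json'))
a=calibration("scene");b=calibration("side")
print('hole',plane(c,561,177,.075),plane(c2,276.6,154.4,.075))
p,e=tri([ray(c,228,62),ray(a,348.25,190.75),ray(b,313,263.25)]);print('ball',p,e)
pv=plane(c,256,124,.095);print('pivot',pv)
for q in [(150,177),(380,180),(388,15)]: print(plane(c,*q,.03))
for q in [(227,163),(293,165),(294,85)]: print('blk',plane(c,*q,.076))
u=plane(c,380,180,.03)-plane(c,150,177,.03);print('yaw',np.arctan2(u[1],u[0])+np.pi/2)
```

```text
hole [ 0.49847424 -0.06591172  0.075     ] [ 0.4981014  -0.06661201  0.075     ]
ball [0.49971844 0.19323713 0.17427597] [np.float64(0.0005558668497741856), np.float64(0.0013533277725449858), np.float64(0.0018432131487663395)]
pivot [0.47271666 0.18593727 0.095     ]
[0.40031455 0.28433805 0.03      ]
[0.45203603 0.07299716 0.03      ]
[0.58896142 0.10753513 0.03      ]
blk [0.43717602 0.2052354  0.076     ]
blk [0.44889358 0.15333736 0.076     ]
blk [0.50789221 0.16708484 0.076     ]
yaw 0.2400126741172519
```

Request:
servo_tool(deltas=[[[0,30,32,-20,0],[0,56,60,-50,0],[0,56,60,-80,0],[0,56,60,-80,0],[0,56,60,-80,0]]])

```text
time: 3.3
tool_pos: [0.4612, 0.1835, 0.1715]
tool_rot: [-0.0, 0.992, 0.128, 0.001]
contact_force: [0.8, -0.3, 1.0]
gripper_width: -0.0
```

Run:
```python
from h import *
print(state()["tool_pos"],state()["contact_force"]);save("w4",grab_frame("side")[200:340,230:400].repeat(4,0).repeat(4,1))
```

```text
[0.46122872 0.18352782 0.17147319] [ 0.8209166  -0.25121717  1.01473353]
```

View pics/w4.png

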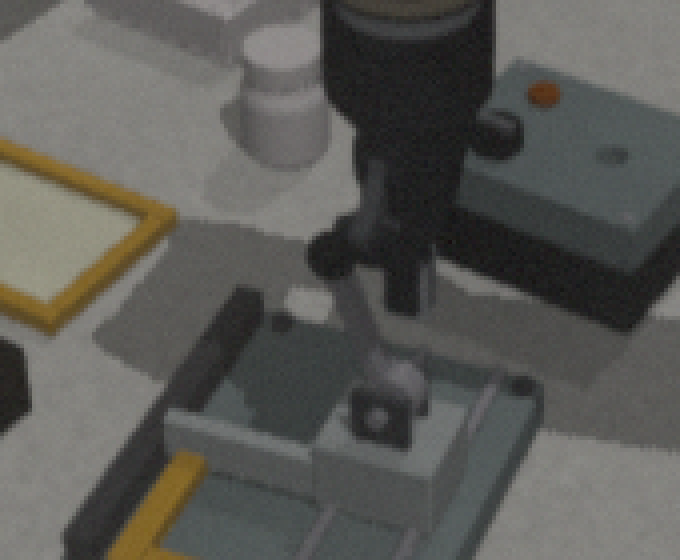

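The finger stands just behind the lever, in its plane. Pushing along the arc.

Request:
servo_tool(deltas=[[[0,8,2,0,0],[0,15,4,0,0],[0,22,5,-3,0],[0,29,7,-5,0],[0,34,8,-9,0]]])

```text
time: 3.98
tool_pos: [0.4952, 0.1925, 0.1612]
tool_rot: [-0.0, 0.992, 0.129, 0.0]
contact_force: [-1.1, 0.7, 1.6]
gripper_width: -0.003
```

Request:
servo_tool(deltas=[[[0,6,2,-5,0],[0,10,3,-10,0],[0,15,4,-16,0],[0,17,5,-20,0],[0,19,5,-24,0]]])

```text
time: 4.6
tool_pos: [0.5135, 0.1975, 0.137]
tool_rot: [-0.0, 0.992, 0.129, -0.0]
contact_force: [-0.9, 1.4, 1.4]
gripper_width: 0.001
```

Run:
```python
from h import *
print(state()["tool_pos"],state()["contact_force"]);save("w5",grab_frame("side")[200:340,230:400].repeat(4,0).repeat(4,1))
```

```text
[0.51354845 0.19749622 0.13697302] [-0.91500871  1.4148907   1.42821874]
```

View pics/w5.png

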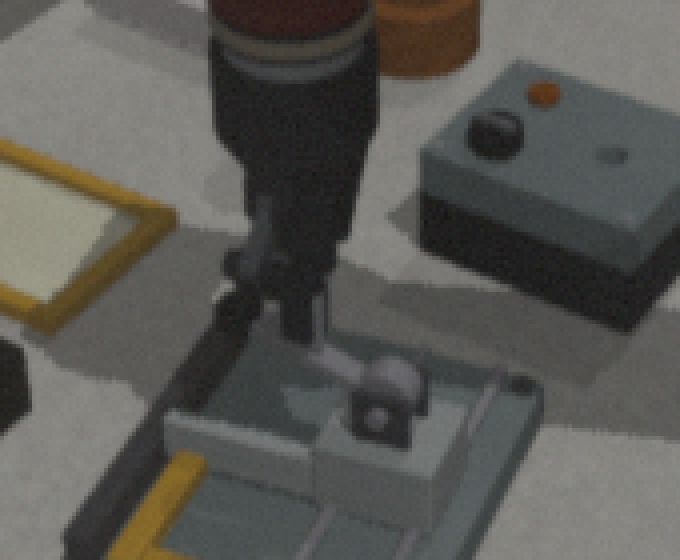

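The lever is following and the fence hasn't moved. Now I'll press down until it bottoms out.

Request:
servo_tool(deltas=[[[0,1,0,-3,0],[0,2,1,-5,0],[0,3,1,-7,0],[0,3,1,-8,0],[0,3,1,-9,0]]])

```text
time: 5.28
tool_pos: [0.5167, 0.1984, 0.1284]
tool_rot: [-0.0, 0.992, 0.129, 0.0]
contact_force: [-0.7, 0.1, 2.2]
gripper_width: 0.001
```

Request:
servo_tool(deltas=[[[0,0,0,-1,0],[0,0,0,-2,0],[0,0,0,-2,0]]])

```text
time: 5.65
tool_pos: [0.5169, 0.1984, 0.1281]
tool_rot: [-0.0, 0.992, 0.129, 0.0]
contact_force: [-4.5, 0.3, 9.7]
gripper_width: -0.001
```

Request:
servo_tool(deltas=[[[0,0,0,-1,0],[0,0,0,-1,0]]])

```text
time: 5.9
tool_pos: [0.517, 0.1985, 0.128]
tool_rot: [0.0, 0.992, 0.129, 0.0]
contact_force: [-7.4, -1.7, 13.7]
gripper_width: -0.001
```

Request:
servo_tool(deltas=[[[0,0,0,20,0],[0,0,0,60,0],[0,-40,-20,110,0],[0,-100,-60,125,0],[0,-110,-80,125,0]]])

```text
time: 6.52
tool_pos: [0.4056, 0.1178, 0.2526]
tool_rot: [0.0, 0.992, 0.129, 0.002]
contact_force: [-0.0, -0.3, -0.6]
gripper_width: 0.002
```

Request:
servo_tool(deltas=[[[85,0,0,0,0],[85,0,0,0,0]]])

```text
time: 6.78
tool_pos: [0.4069, 0.1184, 0.2507]
tool_rot: [-0.0, 0.992, 0.129, 0.001]
contact_force: [1.0, 0.5, 0.6]
gripper_width: 0.422
```

Run:
```python
from h import *
import json
c=calibration("wrist");print(state()["tool_pos"]);save("w6",grab_frame("wrist"));json.dump({k:np.array(v).tolist() for k,v in c.items()},open('w6.json','w'))
save("s6",np.vstack([grab_frame("side")[200:340,230:400].repeat(2,0).repeat(2,1),grab_frame("scene")[170:310,270:440].repeat(2,0).repeat(2,1)]))
```

```text
[0.40685032 0.11841195 0.25066246]
```

View pics/w6.png

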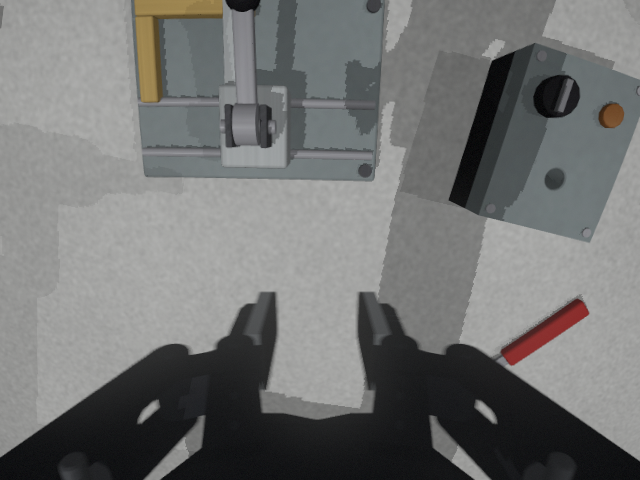

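View pics/s6.png

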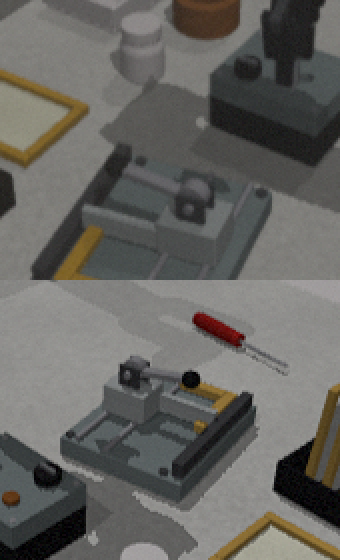

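The lever lies over the jaw: ball at about (289,278) in the side view and (365,219) in the scene view. I'll check its angle and the fence position.

Run:
```python
from h import *
import json
c=json.load(open('w6.json'))
a=calibration("scene");b=calibration("side")
p,e=tri([ray(a,365.5,219.5),ray(b,289,278.5)]);print('ball',p,e)
th=.24
for t in(1.3,1.4): print(np.array([.4727,.1859,.095])+.085*np.array([np.sin(t)*np.cos(th),np.sin(t)*np.sin(th),np.cos(t)]))
print('pivot',plane(c,249,125,.095),'blk',[plane(c,*q,.076) for q in [(221,164),(287,167),(288,86)]])
print('hole',plane(c,555,179,.075))
```

```text
ball [0.55696022 0.19984437 0.11307415] [np.float64(0.002356157948721163), np.float64(0.0023561579487209696)]
[0.55225496 0.20536843 0.1177374 ]
[0.5540624  0.20581074 0.10944721]
pivot [0.47280164 0.18632271 0.095     ] blk [array([0.43717629, 0.20534551, 0.076     ]), array([0.44820752, 0.15308147, 0.076     ]), array([0.5082118 , 0.16691284, 0.076     ])]
hole [ 0.49788363 -0.06618546  0.075     ]
```

Run:
```python
from h import *
a=calibration("scene");b=calibration("side")
for n,c in (("scene",a),("side",b)):
    for t in (.34,1.25,1.3,1.35,1.4):
        print(n,t,np.round(proj(c,np.array([.4727,.1859,.095])+.085*np.array([np.sin(t)*np.cos(.24),np.sin(t)*np.sin(.24),np.cos(t)])),1))
im=grab_frame("scene");g=im.max(2)[205:235,350:380]
m=(g<30).astype(np.uint8);k,_,st,ce=cv2.connectedComponentsWithStats(m);print(st[1:],ce[1:]+[350,205])
im=grab_frame("side");save("s7",im[255:315,260:340].repeat(8,0).repeat(8,1))
```

```text
scene 0.34 [347.7 190.4]
scene 1.25 [364.5 214.9]
scene 1.3 [364.8 216.4]
scene 1.35 [365.  217.9]
scene 1.4 [365.2 219.4]
side 0.34 [312.  262.8]
side 1.25 [288.3 277.7]
side 1.3 [287.8 279.2]
side 1.35 [287.4 280.6]
side 1.4 [287.2 282.1]
[[11 11  9  8 59]] [[364.96610169 219.44067797]]
```

View pics/s7.png

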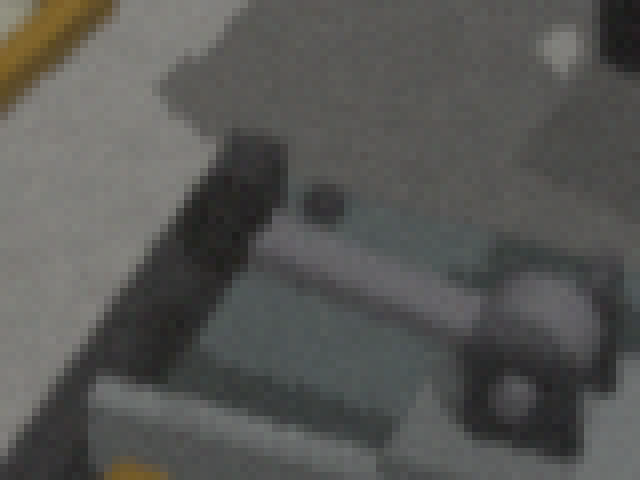

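The lever is at 1.4: the scene mask centroid is (365.0,219.4) and the side view shows the ball at (287,282), both matching the projection for 1.4 rad. The fence moved less than 1 mm. Before the stylus I'll check the clearance to the stack.

Run:
```python
from h import *
import json
c=json.load(open('w2.json'))
for q in [(640,270),(575,405),(610,335)]: print(plane(c,*q,0))
c=json.load(open('w1.json'))
for q in [(470,132),(365,405)]: print(plane(c,*q,0))
print(plane(c,553,137,.1),plane(c,553,137,.15))
```

```text
[ 0.5232007 -0.4975176  0.       ]
[ 0.3317683  -0.52913339  0.        ]
[ 0.43713721 -0.51175712  0.        ]
[ 0.58315999 -0.49057194  0.        ]
[ 0.243997   -0.52045045  0.        ]
[ 0.58860988 -0.51378557  0.1       ] [ 0.57692577 -0.48365318  0.15      ]
```

Request:
servo_tool(deltas=[[[85,0,-60,0,0],[85,20,-120,0,0],[85,40,-180,0,0],[85,60,-240,0,0],[85,80,-290,0,0]]])

```text
time: 7.65
tool_pos: [0.4872, -0.1739, 0.25]
tool_rot: [-0.0, 0.992, 0.128, -0.0]
contact_force: [0.7, 1.3, 0.1]
gripper_width: 0.994
```

Request:
servo_tool(deltas=[[[85,0,-50,0,0],[85,0,-80,0,0],[85,0,-80,0,0],[85,0,-80,0,0]]])

```text
time: 8.15
tool_pos: [0.4867, -0.251, 0.2498]
tool_rot: [-0.001, 0.992, 0.129, -0.0]
contact_force: [-0.5, -0.3, -0.0]
gripper_width: 0.995
```

Run:
```python
from h import *
import json
c=calibration("wrist");print(state()["tool_pos"]);save("w8",grab_frame("wrist"));json.dump({k:np.array(v).tolist() for k,v in c.items()},open('w8.json','w'))
```

```text
[ 0.48666881 -0.2510002   0.2497853 ]
```

View pics/w8.png

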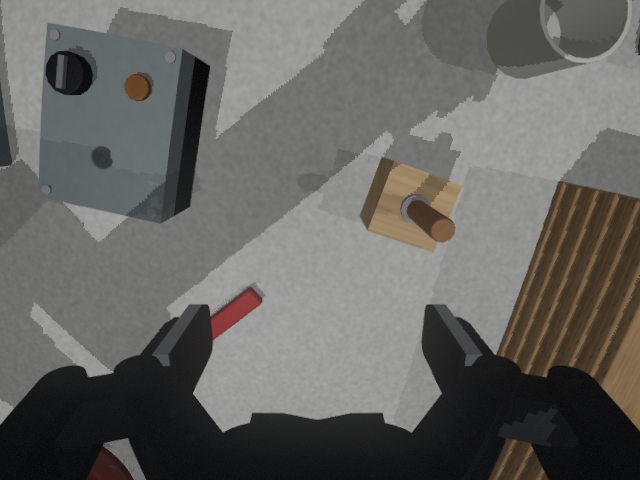

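Stylus top at (443,230), collar at (414,209).

Run:
```python
from h import *
import json
c=json.load(open('w8.json'))
im=cv2.imread('pics/w8.png');cv2.imwrite('pics/c8.png',cv2.resize(im[180:260,380:480],None,fx=8,fy=8,interpolation=cv2.INTER_CUBIC))
print(plane(c,443,230,.139),plane(c,414,209,.065),plane(c,102,158,.075))
a=np.mean([plane(c,*q,.062) for q in [(391,160),(462,184),(436,251),(370,226)]],0);print(a)
```

```text
[ 0.52093475 -0.33021133  0.139     ] [ 0.52027957 -0.3297629   0.065     ] [ 0.49731569 -0.06645259  0.075     ]
[ 0.52254426 -0.33077982  0.062     ]
```

View pics/c8.png

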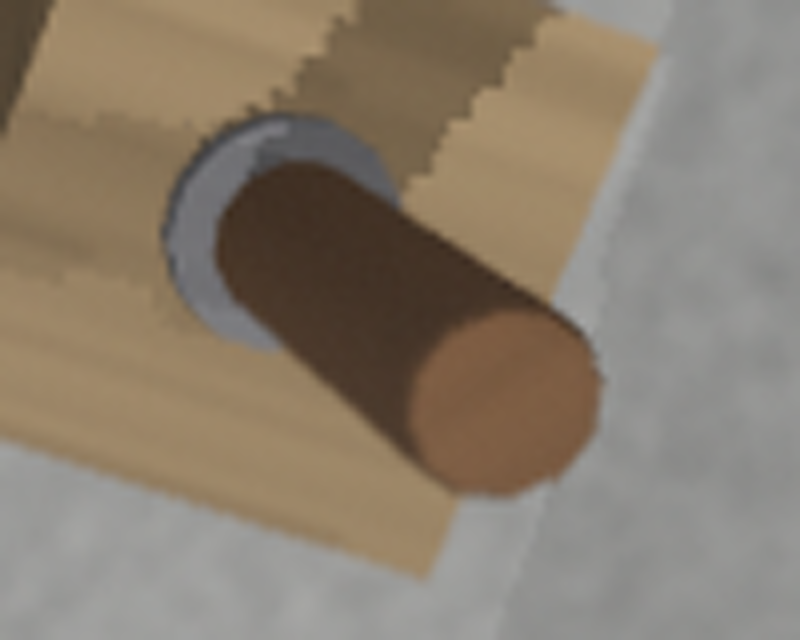

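Request:
servo_tool(deltas=[[[85,18,-40,0,0],[85,34,-79,0,0],[85,34,-79,0,0],[85,34,-79,-30,0],[85,34,-79,-60,0]]])

```text
time: 8.82
tool_pos: [0.5209, -0.3291, 0.1903]
tool_rot: [0.0, 0.992, 0.13, 0.001]
contact_force: [0.6, 0.0, -0.1]
gripper_width: 0.995
```

Request:
servo_tool(deltas=[[[85,0,0,-40,0],[85,0,0,-75,0],[85,0,0,-83,0],[85,0,0,-83,0]]])

```text
time: 9.32
tool_pos: [0.5207, -0.3298, 0.1078]
tool_rot: [-0.0, 0.992, 0.129, 0.0]
contact_force: [0.9, 0.3, 0.9]
gripper_width: 0.997
```

Run:
```python
from h import *
import json
c=calibration("wrist");s=state();print(s["tool_pos"],s["contact_force"]);w=grab_frame("wrist");save("w9",w);json.dump({k:np.array(v).tolist() for k,v in c.items()},open('w9.json','w'))
```

```text
[ 0.52073272 -0.32983974  0.1078134 ] [0.94081746 0.2600949  0.9223461 ]
```

View pics/w9.png

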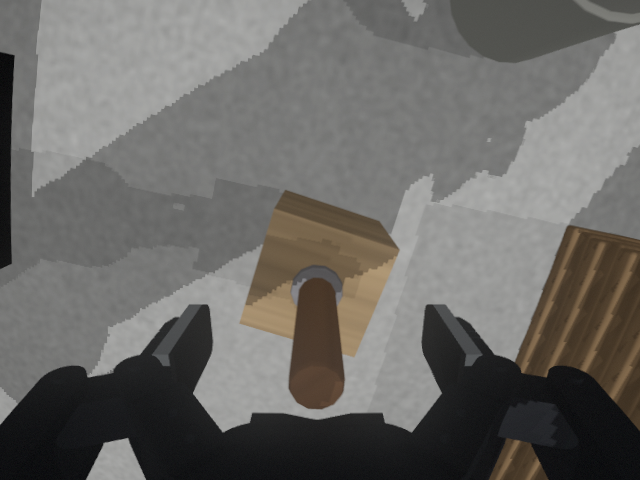

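The handle is centred between the pads: its top is at column 316, midway between the fingers. Closing.

Request:
servo_tool(deltas=[[[60,0,0,0,0],[30,0,0,0,0],[5,0,0,0,0],[0,0,0,0,0],[0,0,0,0,0]]])

```text
time: 10.0
tool_pos: [0.5206, -0.3309, 0.1077]
tool_rot: [0.0, 0.992, 0.129, 0.0]
contact_force: [-1.4, 0.6, 1.8]
gripper_width: 0.195
```

Request:
servo_tool(deltas=[[[0,0,0,0,0],[0,0,0,0,0],[0,0,0,5,0],[0,0,0,15,0]]])

```text
time: 10.5
tool_pos: [0.5199, -0.3302, 0.1216]
tool_rot: [-0.001, 0.992, 0.129, -0.001]
contact_force: [-0.8, 0.4, -1.3]
gripper_width: 0.196
```

Request:
servo_tool(deltas=[[[0,0,0,30,0],[0,0,0,65,0],[0,0,0,100,0],[0,0,0,125,0],[0,0,0,125,0]]])

```text
time: 11.12
tool_pos: [0.5216, -0.3316, 0.2507]
tool_rot: [0.002, 0.992, 0.129, 0.002]
contact_force: [-0.2, 0.5, -0.5]
gripper_width: 0.192
```

Request:
servo_tool(deltas=[[[0,0,50,0,0],[0,0,100,0,0],[0,-5,150,0,0],[0,-12,200,0,0],[0,-23,250,0,0]]])

```text
time: 11.75
tool_pos: [0.4964, -0.0789, 0.2453]
tool_rot: [-0.001, 0.992, 0.129, -0.001]
contact_force: [0.5, 0.0, -0.5]
gripper_width: 0.193
```

Request:
servo_tool(deltas=[[[0,0,13,0,0],[0,0,13,0,0],[0,0,13,0,0],[0,0,13,0,0]]])

```text
time: 12.25
tool_pos: [0.4977, -0.0689, 0.2471]
tool_rot: [0.0, 0.992, 0.128, -0.0]
contact_force: [0.4, -0.1, -1.7]
gripper_width: 0.199
```

Run:
```python
from h import *
import json
c=calibration("wrist");s=state();print(s["tool_pos"],s["contact_force"]);w=grab_frame("wrist");save("w10",w);json.dump({k:np.array(v).tolist() for k,v in c.items()},open('w10.json','w'))
a=grab_frame("scene");b=grab_frame("side");save("a10",a);save("b10",b)
save("ab10",np.hstack([a[150:300,200:325].repeat(3,0).repeat(3,1),b[120:270,325:450].repeat(3,0).repeat(3,1)]))
```

```text
[ 0.49765839 -0.06885651  0.24707413] [ 0.35081442 -0.09138183 -1.71868861]
```

View pics/w10.png

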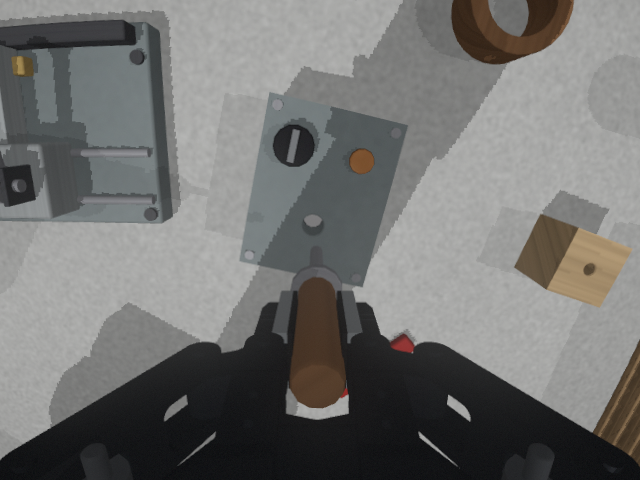

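View pics/ab10.png

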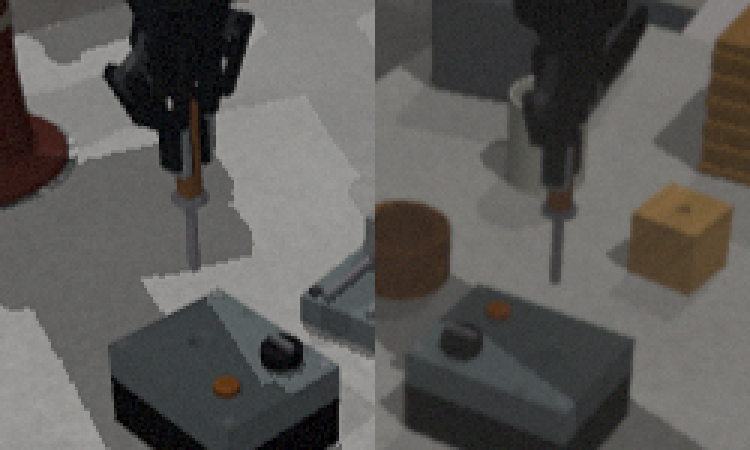

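The stylus hangs upright from the gripper, with its tip at (316,247) and the hole mouth at (313,224) in the wrist view. The block is empty.

Run:
```python
from h import *
import json
c=json.load(open('w10.json'));im=cv2.imread('pics/w10.png');cv2.imwrite('pics/c10.png',cv2.resize(im[205:275,270:370],None,fx=8,fy=8,interpolation=cv2.INTER_CUBIC))
a=calibration("scene");b=calibration("side")
print('hole',plane(c,313,222.5,.075),'tipw',plane(c,316,248,.142))
print(tri([ray(a,200+195/3,150+269/3),ray(b,325+(555-375)/3,120+283/3)]),tri([ray(c,316,248),ray(a,200+195/3,150+269/3),ray(b,325+(555-375)/3,120+283/3)]))
```

```text
hole [ 0.50029072 -0.06600191  0.075     ] tipw [ 0.49974339 -0.06881437  0.142     ]
(array([ 0.49592775, -0.06735761,  0.13967298]), [np.float64(0.001614607112109782), np.float64(0.0016146071121097652)]) (array([ 0.49744692, -0.06854162,  0.13943757]), [np.float64(0.0015393909634019173), np.float64(0.0017105735765162752), np.float64(0.00225947320122723)])
```

View pics/c10.png

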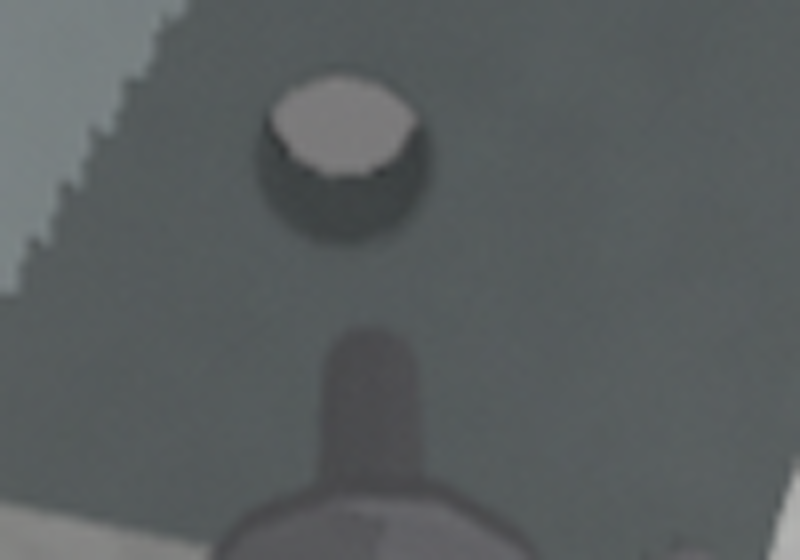

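Request:
servo_tool(deltas=[[[0,0,2.5,-25,0],[0,0,2.5,-50,0],[0,0,2.5,-55,0],[0,0,2.5,-55,0],[0,0,2.5,-55,0]]])

```text
time: 13.02
tool_pos: [0.4983, -0.0655, 0.1938]
tool_rot: [0.0, 0.992, 0.129, 0.001]
contact_force: [-0.2, 0.3, -1.1]
gripper_width: 0.199
```

Run:
```python
from h import *
s=state();print(s["tool_pos"],s["contact_force"]);im=cv2.cvtColor(grab_frame("wrist"),cv2.COLOR_RGB2BGR);cv2.imwrite('pics/c11.png',cv2.resize(im[170:290,250:390],None,fx=5,fy=5,interpolation=cv2.INTER_CUBIC))
a=grab_frame("scene");b=grab_frame("side")
save("ab11",np.hstack([a[200:300,220:320].repeat(4,0).repeat(4,1),b[165:265,325:425].repeat(4,0).repeat(4,1)]))
```

```text
[ 0.49829289 -0.06552398  0.1937602 ] [-0.17250869  0.33264996 -1.14571612]
```

View pics/c11.png

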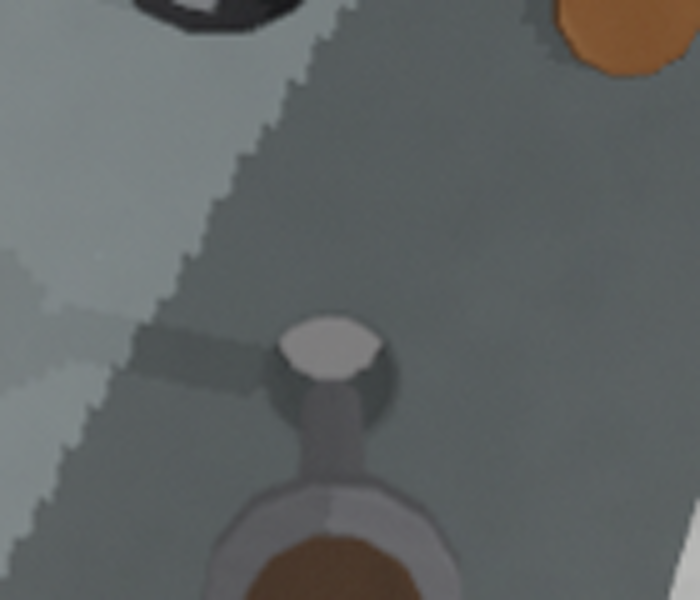

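View pics/ab11.png

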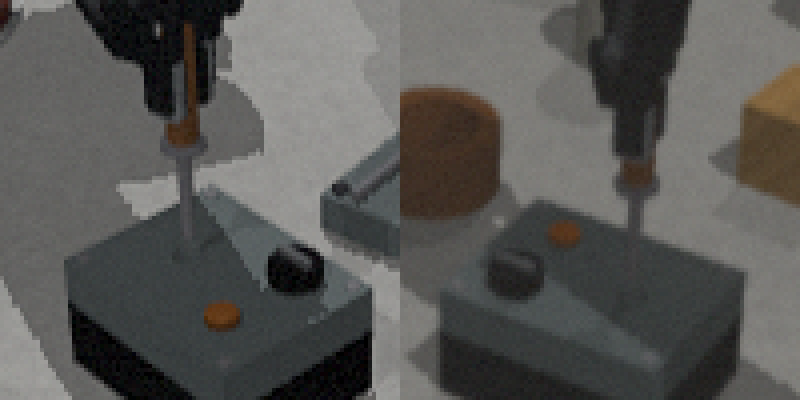

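The tip is over the hole: columns agree to under 1 mm in the wrist view, and the tip meets the hole mouth in the scene view. Descending.

Request:
servo_tool(deltas=[[[0,0,0,-8,0],[0,0,0,-16,0],[0,0,0,-24,0],[0,0,0,-32,0],[0,0,0,-36,0]]])

```text
time: 13.8
tool_pos: [0.4971, -0.0651, 0.1553]
tool_rot: [-0.0, 0.992, 0.129, -0.001]
contact_force: [-0.2, -0.5, -0.9]
gripper_width: 0.192
```

Request:
servo_tool(deltas=[[[0,0,0,-2,0],[0,0,0,-2,0]]])

```text
time: 14.05
tool_pos: [0.4976, -0.0653, 0.1543]
tool_rot: [0.0, 0.992, 0.129, 0.0]
contact_force: [-1.4, 0.4, -1.1]
gripper_width: 0.194
```

Request:
servo_tool(deltas=[[[0,0,0,-1,0],[0,0,0,-2,0],[0,0,0,-3,0],[0,0,0,-3,0]]])

```text
time: 14.55
tool_pos: [0.4978, -0.0653, 0.1517]
tool_rot: [0.0, 0.992, 0.129, 0.0]
contact_force: [-0.4, 0.4, 1.7]
gripper_width: 0.19
```

Request:
servo_tool(deltas=[[[0,0,0,-1,0],[0,0,0,-2,0],[0,0,0,-2,0]]])

```text
time: 14.92
tool_pos: [0.4978, -0.0653, 0.1496]
tool_rot: [0.0, 0.992, 0.129, 0.0]
contact_force: [0.8, -1.5, 2.3]
gripper_width: 0.196
```

Request:
servo_tool(deltas=[[[0,0,0,-1,0],[0,0,0,-1,0]]])

```text
time: 15.18
tool_pos: [0.4977, -0.0653, 0.1486]
tool_rot: [0.0, 0.992, 0.129, 0.0]
contact_force: [-0.3, 0.4, 3.8]
gripper_width: 0.195
```

Request:
servo_tool(deltas=[[[0,0,0,-1,0],[0,0,0,-1,0]]])

```text
time: 15.42
tool_pos: [0.498, -0.0653, 0.1484]
tool_rot: [0.0, 0.992, 0.129, 0.001]
contact_force: [-0.9, -0.6, 7.1]
gripper_width: 0.197
```

Request:
servo_tool(deltas=[[[0,0,0,-1,0],[0,0,0,-1,0]]])

```text
time: 15.68
tool_pos: [0.4983, -0.0653, 0.1483]
tool_rot: [0.0, 0.992, 0.129, 0.001]
contact_force: [-2.0, 1.0, 10.2]
gripper_width: 0.194
```

Request:
servo_tool(deltas=[[[0,0,0,-1,0],[0,0,0,-1,0]]])

```text
time: 15.92
tool_pos: [0.4986, -0.0654, 0.1482]
tool_rot: [0.0, 0.992, 0.129, 0.001]
contact_force: [-2.7, 1.7, 14.1]
gripper_width: 0.193
```

The tip has bottomed: z holds at 148.3 mm while the force climbs past the 4.6 N spring. I'll hold here and check.

Request:
servo_tool(deltas=[[[0,0,0,0,0],[0,0,0,0,0],[0,0,0,0,0],[0,0,0,0,0]]])

```text
time: 16.42
tool_pos: [0.4986, -0.0654, 0.1482]
tool_rot: [0.0, 0.992, 0.129, 0.001]
contact_force: [-3.9, 0.8, 13.6]
gripper_width: 0.191
```

Run:
```python
from h import *
s=state();print(s["tool_pos"],s["contact_force"])
save("w12",grab_frame("wrist"))
a=grab_frame("scene");b=grab_frame("side")
save("ab12",np.hstack([a[180:310,220:410].repeat(2,0).repeat(2,1),b[165:295,240:430].repeat(2,0).repeat(2,1)]))
```

```text
[ 0.49858168 -0.06538826  0.14817263] [-3.94450964  0.84367385 13.57070963]
```

View pics/w12.png

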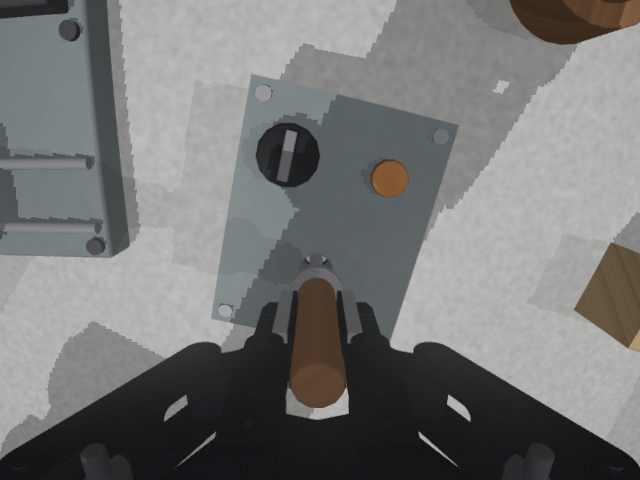

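View pics/ab12.png

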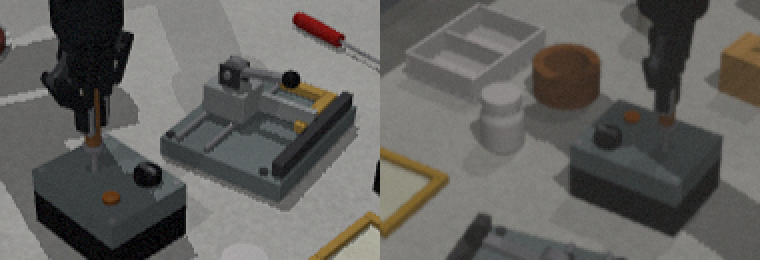

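The stylus stands in the hole with its collar clear of the box, the lever is still down, and everything else is in place. Handing in.

```bash
python3 -c "
from plant import *
print(job_done())"
```

```text
the job is handed in; nothing more can be done
None
```

I pushed the cam lever over and down to its stop. Then I drew the stylus from its block, lowered its tip through the hole and pressed the reset button to the bottom. I handed in at about 16.6 s with the gripper still holding the stylus and the button pressed.

**Lever and fence:**
- The lever met a hard stop, with the force rising to about 14 N.
- The ball's position in both fixed cameras matches 1.4 rad to within about a pixel. An earlier rougher triangulation put the ball 4–6 mm away from that.
- The fence's hinge and block measured within 1 mm of where they were before the push.

**Button:** The tool height stayed at about 148.3 mm while the vertical force climbed from about 4 N to about 14 N. That is well above the 4.6 N spring, so the button was on its stop and stayed there over the 0.5 s hold. A small sideways force of about 4 N remained.

**Surroundings:** The last pictures show the lever still down. I saw nothing else on the table moved in the views I checked, and no check failed.

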